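# Vent the inspection box and hold its lid at the mark

### The arm

A 7-joint arm with a two-finger parallel gripper is mounted at the origin on a cart in front of the work surface, level with it; the furniture and walls round the work are solid. World frame = base frame: x ahead of the robot, y to its left, z up, the work surface at z = 0. Lengths are in m, angles in rad, forces in N, time in s.
With the tool pointing down it reaches from about 0.4 to 0.875 m from the base axis. Payload 6.5 kg.
Tool frame: the origin (TCP) lies on the centre line of the jaws, within the pads' length; the fingertips stand 14 mm ahead of it and the grasp point (between the pads) lies 5 mm behind it; z points along the fingers, y is the line along which they close (so a half turn about z gives the same grasp; the last joint's range is limited). The gripper opens to 88 mm and grips with 3 to 60 N. Pads are 18 mm wide; open, the fingers measure 123 mm over their backs; the gripper's body (75 mm by 187 mm) begins 45 mm behind the grasp point.
Start: joints at [1.068, 0.536, -0.004, 1.538, 0.003, 1.067, -0.071], TCP at [0.275, -0.589, 0.216] pointing down, gripper open.
Joint ranges: [-2.7, 2.7], [-0.37, 2.16], [-1.27, 1.26], [0.24, 2.4], [-1.31, 4.45], [0.19, 1.91], [-2.76, 2.76]. Speed limits (rad/s): [2.39, 2.39, 3.14, 3.14, 3.14, 3.14, 3.14].

### API

Orientations are given as [roll, pitch, yaw] about the fixed x, y, z axes, in that order (R = Rz(yaw) Ry(pitch) Rx(roll)).
In Python, from station import robot, imaging, models gives the robot as it stands.
- The arm moves only by the tool apply_moves, never from a script. Its argument "commands" is a list that holds one entry, the list of rows, each a list of 7 numbers: the gripper's target within -1 to 1 (shut at 1, half-way at 0, fully open at -1), then the shift along the tool's x, y, z in mm, then the turn, a rotation vector about the tool's x, y, z in rad. A call has 1 to 10 rows; each row is the pose to reach, as a shift and turn from the pose commanded when the call began, along the tool's axes at that moment; what a row does not reach only later rows make up. A row lasts 1/8 s, in which the tool goes at most 62.5 mm and 10.7 degrees, less where a joint would pass 70% of its speed; a pose out of reach is approached as far as the arm can. A call with a gripper value outside its range is refused whole. The fingers move at their own pace and stop on an object; "newtons" is the grip in N (left out, the last holds). Time passes only in rows, so rows that repeat a pose let the fingers close. It gives the time, the measured TCP pose, the force, the opening and the grip force at its end, in the units of the state.
- robot.read_state(): the state, without advancing time (a new reading comes with each control period).
- imaging.snapshot(name): name is "scene" or "side" or "wrist"; returns a dict with "color" (400x640x3 uint8, red, green, blue), "mtx" (3x3 intrinsics, pixels), "rvec" (rotation vector, rad) and "tvec" (3), from world to camera coordinates, as OpenCV has them. Camera axes: x right, y down, z forward; pixel columns grow to the right and rows downward; lengths in m; the calibration is good to about 2 mm. The wrist camera is an equidistant fisheye: a pixel r from the principal point sees the ray r / f radians off the axis. A picture is of the moment at which its call begins. There is no depth.
- robot.finish_job(): hands the job in; it is judged then, once.
Trained networks look in a picture, given as the dict that the camera call returned (one of the last four; its "shot" number tells which), for a name from the list of things; names that differ only in an ending like _2 or _b are one class to them, and where a whole thing is asked for, a point or a joint stands for the part that bears it (a point fixed in the world has none). Each returns a list of dicts, best first, with "conf" (0 to 1); they miss things now and then, are a little off and sometimes report something else, mostly with a low value. They report only what shows in the picture. A call takes as long as a camera call.
- models.regions_of(picture, query): "region" (400x640 bool, what is visible of it) and "bbox" ([left, top, width, height] in pixels, round what is visible of it).
The state is a dict: "clock": time; "q": joint angles; "dq": joint speeds; "joint_torque": joint torques, N m; "tool_pos": TCP position; "orientation": TCP orientation; "force": force on the tool from outside, world axes, zero at the start; "ft_torque": the same for the moment, N m; "finger_gap": finger opening in m; "grasp_force": force on a finger pad.
Only numpy, scipy, OpenCV 4.12 (cv2) and the standard library are available. Lean on these libraries where they do the work, as an engineer would, in place of code of your own. Each camera call takes 0.05 s, during which the arm holds its last target. There are 200 camera calls.

### The job

While the blue-framed clear lid of the white inspection box is still shut, press the black plunger head on the grey block at the box's left side right down to its stop to vent the box, then let it spring back up. Then swing the lid up by the steel bar at its front until the lid lines up with the red pointer on the dial at the box's right side, and finish while still holding the lid there: it falls shut by itself, so do not let go. Leave the red pointer where it is set and do not knock the loose things standing around.

Things in the scene. Friction and masses are not known exactly. Their poses are not given: they have to be found in the camera images.
- inspection_box: white open box, 180 x 220 x 120 mm tall, white cast inside; fixed, place and yaw vary. Origin: middle of underside. x to the back (hinge side), y to the box's left, z up. Left: grey vent block 74x74 mm, 88 tall plus 10 mm collar, centre x -35, y +147 mm. Right: white dial, 160 mm across, on the hinge axis, y -116 to -120 mm; pointer beyond it
- plunger_top (a point): middle of the top face of the black plunger head (36 mm across, 11 mm thick), 127 mm above the worktop when up; in the box's frame at x -35, y +147 mm. Nothing stands above it
- plunger (a joint): how far the plunger is pressed down, m: 0 up, 0.012 fully down on its stop. A spring pushes it back up (about 2.5 N at first, 7 N at the stop)
- lid_hinge (a point): point on the lid's hinge axis, halfway across the lid; the axis lies along the box's y at x +80 mm, 126 mm above the worktop. Same axes as the box when the lid is shut
- lid_bar (a point): centre of the round steel bar at the lid's front end: 12 mm thick, along the box's y, 125 mm free between its ears, 215 mm from the hinge axis; 126 mm above the worktop when shut. Blue lid frame (208 wide, 9 thick) and box front are 45 mm from it, so fingers pass on both sides. It can turn between finger pads. x axis: along the lid to the hinge, turns with the lid
- lid (a joint): lid angle, rad: 0 shut (level), grows as the bar swings up and back about the hinge axis; stop at 1.35. The lid (0.3 to 0.65 kg) falls shut from any angle when let go
- pointer_tip (a point): tip ball of the red pointer, 150 mm from the hinge axis on the box's right side (y -125 mm in the box's frame); the pointer turns about the lid's hinge axis with friction only. Its x axis points along the pointer towards the hinge, so the lid is at the mark when both x axes are parallel
- pointer (a joint): angle at which the red pointer is set, rad, measured like lid (0 level to the front, growing upward); 0.45 to 0.95. The lid is at the mark when lid equals it
- pan_stack (a point): front left foot (on the worktop) of the two tall stacks of green, blue and red pans at the right back: solid, fixed, never moved. They fill x 0.58 to 0.84, y -0.66 to -0.24 m, up to 0.58 m above the worktop; carry the arm round in front of them, not through
- bottle_a: bystander: white bottle with a red cap, 47 mm across, 100 mm tall, left of the box; origin at the middle of its underside
- dappen: bystander: small green glass dappen cup, 35 mm across, 24 mm tall, left of the box; origin at the middle of its underside
- cast_tan: bystander: tan plaster dental cast, 56x58x32 mm, left of the box; origin at the middle of its underside
- burs: bystander: grey block holding dental burs, 28x60x37 mm, right of the box; origin at the middle of its underside
- clip: bystander: black binder clip, 30x24x28 mm, right of the box; origin at the middle of its underside

How it is judged:
On the way, in this order (a step that is already met when the one before it is completed fails the run):
1. the plunger is pressed down to its stop while the lid is shut (value of joint plunger above 0.0105 m and value of joint lid below 0.06 rad), for 0.1 s.
2. the lid is swung up to the red pointer, the plunger is back up (angle between the x axis of lid_bar and the x axis of pointer_tip, either way round below 0.07 rad and value of joint plunger below 0.003 m), for 0.2 s.
At the end, for the whole second after the job is handed in: the lid stands still within 0.07 rad (4 degrees) of the red pointer, with the fingers still bearing on it with more than 0.5 N; the plunger is back up (within 3 mm); the pointer tip is within 12 mm of where it was set (all of step 2 and value of joint lid above 0.3 rad and velocity of joint lid between -0.05 and 0.05 rad/s and contact force between the fingers and lid above 0.5 N and distance of pointer_tip from where it was at the start of the episode below 0.012 m); the arm keeps its last pose, push and grip.
It fails at once if the red pointer is pushed off its setting (tip moved more than 20 mm) (distance of pointer_tip from where it was at the start of the episode above 0.02 m).
It fails at once if a loose bystander is shoved more than 30 mm (distance of any of bottle_a, dappen, cast_tan, burs, clip from where it was at the start of the episode above 0.03 m).
It also fails if it takes over 51 s, if anything falls off the work surface, if the arm or the gripper's body presses on something with over 40 N, if the wrist force passes 120 N, or if a joint passes its speed limit or range.

## Working session

There is one attempt and no reset: what is moved stays moved. The work goes in short steps, Python scripts to look and compute and a tool call to move; the robot and the scene stay as the last step left them, time stands still between calls to the robot, and variables do not carry over. Pictures are saved under pics/ and viewed, at most 10 in all, crops included, and the job is handed in when it is done.

Besides the shell and the picture viewer there is one more tool, called as name(argument=value, ...) on one line, values as JSON. apply_moves: Moves the arm, as the interface text tells. Its arguments: {"type":"object","properties":{"commands":{"type":"array","items":{"type":"array","items":{"type":"array","items":{"type":"number"}}}},"newtons":{"type":"number"}},"required":["commands"]}

```bash
mkdir -p pics; cat > h.py <<'E'
import numpy as np, cv2
from scipy.spatial.transform import Rotation as R
from station import robot, imaging, models
E
python3 - <<'E'
from h import *
s=robot.read_state();print({k:np.round(v,3) for k,v in s.items()})
for n in("scene","side"):
    p=imaging.snapshot(n);cv2.imwrite(f"pics/{n}0.png",p["color"][:,:,::-1]);np.savez(f"{n}0.npz",**p)
    print(n,np.round(p["mtx"],1).tolist(),p["rvec"],p["tvec"])
    for q in("inspection_box","plunger_top","lid_bar","pointer_tip","bottle_a","dappen","cast_tan","burs","clip"):
        for r in models.regions_of(p,q)[:2]: 
            ys,xs=np.nonzero(r["region"]);print(q,round(r["conf"],2),r["bbox"],xs.mean().round(1),ys.mean().round(1))
E
```

```text
{'clock': np.float64(0.0), 'q': array([ 1.068,  0.537, -0.004,  1.539,  0.003,  1.067, -0.071]), 'dq': array([-0.001, -0.   , -0.   , -0.002,  0.   ,  0.001,  0.001]), 'joint_torque': array([ 0.0000e+00, -5.7098e+01,  9.9100e-01, -2.5160e+01, -5.6000e-02,
        1.8000e-02,  0.0000e+00]), 'tool_pos': array([ 0.275, -0.588,  0.215]), 'orientation': array([-3.14 ,  0.   ,  0.437]), 'force': array([ 0.609,  0.352, -0.148]), 'ft_torque': array([-0.019, -0.028,  0.037]), 'grasp_force': np.float64(0.0), 'finger_gap': np.float64(0.088)}
scene [[361.2, 0.0, 321.5], [0.0, 361.2, 198.3], [0.0, 0.0, 1.0]] [ 2.58499299 -0.69158511  0.15674703] [-0.44749731  0.3191118   0.95024551]
inspection_box 0.62 [301.5, 177.2, 136.3, 112.7] 357.5 233.3
inspection_box 0.43 [238.3, 142.2, 9.9, 15.7] 245.2 149.5
lid_bar 0.59 [299.5, 181.8, 102.8, 93.8] 354.0 229.2
pointer_tip 0.59 [367.3, 260.0, 49.2, 6.5] 390.5 261.4
bottle_a 0.56 [260.8, 116.1, 17.1, 24.2] 270.3 128.2
dappen 0.62 [239.5, 141.9, 10.3, 13.0] 245.0 149.3
dappen 0.54 [298.1, 181.5, 106.1, 95.5] 353.8 229.0
cast_tan 0.58 [212.4, 135.5, 17.0, 21.3] 220.6 145.5
burs 0.86 [320.3, 330.8, 18.9, 23.6] 327.9 344.9
burs 0.63 [369.7, 257.3, 47.2, 7.7] 402.4 261.1
clip 0.49 [371.9, 345.6, 12.4, 11.6] 379.1 348.1
clip 0.28 [299.9, 189.1, 103.3, 85.6] 353.9 229.2
side [[412.1, 0.0, 323.8], [0.0, 412.1, 201.7], [0.0, 0.0, 1.0]] [ 2.09307229 -0.49815505  0.30462424] [-0.45569901  0.21777217  1.28647752]
inspection_box 0.68 [306.8, 193.6, 84.6, 63.6] 330.9 219.1
lid_bar 0.68 [305.4, 192.5, 37.8, 36.0] 328.0 210.3
bottle_a 0.57 [281.1, 157.0, 13.6, 29.7] 288.2 173.0
cast_tan 0.58 [304.9, 193.8, 39.9, 33.3] 328.3 210.6
cast_tan 0.57 [240.8, 176.9, 12.8, 11.3] 248.3 181.9
burs 0.5 [318.9, 291.6, 11.7, 9.0] 324.4 294.4
```

```bash
python3 - <<'E'
import cv2
a=cv2.imread("pics/scene0.png")[100:370,190:470];cv2.imwrite("pics/a.png",cv2.resize(a,None,fx=2.2,fy=2.2,interpolation=cv2.INTER_CUBIC))
a=cv2.imread("pics/side0.png")[130:320,220:430];cv2.imwrite("pics/b.png",cv2.resize(a,None,fx=3,fy=3,interpolation=cv2.INTER_CUBIC))
E
```

```text
(no output)
```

View pics/a.png

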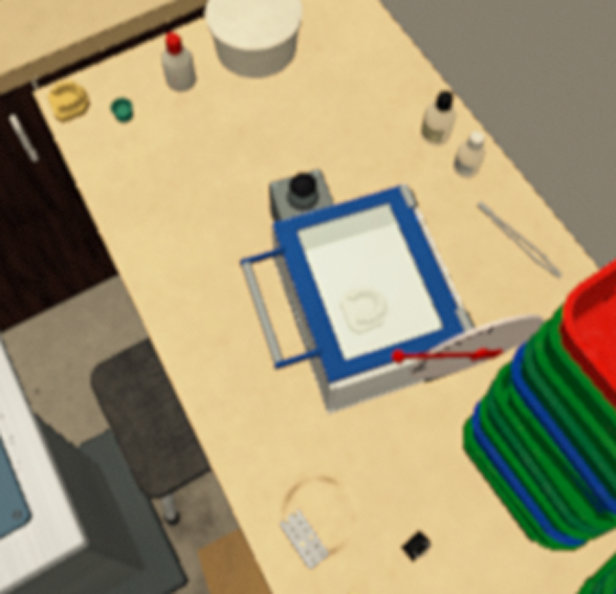

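View pics/b.png

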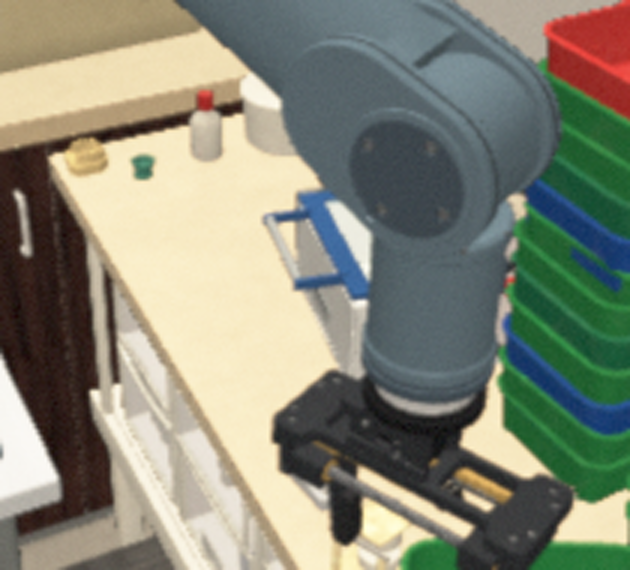

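The scene crop shows the closed lid. In full-image pixels, the bar runs from about (301,219) to (317,266), the plunger head is at (328,182), and the pointer runs from hub (413,260) to tip (371,262). The small items are far from the box: left ones at the far left, burs and clip to the right. I'll fit the box pose from these points.

```bash
cat >> h.py <<'E'
def Tb(v,P): 
    P=np.atleast_2d(P);c,s=np.cos(v[2]),np.sin(v[2])
    return np.c_[v[0]+c*P[:,0]-s*P[:,1],v[1]+s*P[:,0]+c*P[:,1],P[:,2]]
def proj(p,X): return cv2.projectPoints(np.float64(X),p["rvec"],p["tvec"],p["mtx"],None)[0].reshape(-1,2)
E
python3 - <<'E'
from h import *
from scipy.optimize import least_squares
p=np.load("scene0.npz")
px=lambda *a:np.array([[190+x/2.2,100+y/2.2] for x,y in a])
obs=px((303,180),(244,262),(279,366),(398,356))
def model(v): 
    a=v[3]
    return np.array([[-.035,.147,.127],[-.135,.0645,.126],[-.135,-.0645,.126],[.08-.15*np.cos(a),-.125,.126+.15*np.sin(a)]])
f=lambda v:(proj(p,Tb(v,model(v)))-obs).ravel()
r=least_squares(f,[.6,0,0,.7],x_scale=[.1,.1,.1,.1]);print(r.x,r.fun.round(2))
v=r.x;np.save("box.npy",v)
for n,P in dict(plunger=[-.035,.147,.127],bar=[-.135,0,.126],hinge=[.08,0,.126]).items(): print(n,Tb(v,P).round(4))
img=p["color"][:,:,::-1].copy()
def dot(X,c):
    for u in proj(p,Tb(v,X)): cv2.circle(img,tuple(int(round(k*16)) for k in u),16,c,-1,cv2.LINE_AA,4)
img=img[100:370,190:470];img=cv2.resize(img,None,fx=2.2,fy=2.2)
for X,c in ((model(v),(0,255,255)),([[-.09,.104,.13],[-.09,-.104,.13],[.08,.104,.13],[.08,-.104,.13],[-.09,-.11,0],[.08,-.125,.126]],(255,0,255))):
    for u in proj(p,Tb(v,X)): cv2.circle(img,tuple(int((k-o)*2.2) for k,o in zip(u,(190,100))),3,c,-1)
cv2.imwrite("pics/c.png",img)
# bystanders on table
Rm=cv2.Rodrigues(p["rvec"])[0];C=-Rm.T@p["tvec"]
for n,u in dict(bottle=(270,138),dappen=(245,151),cast=(221,147),burs=(328,345),clip=(379,349)).items():
    d=Rm.T@np.linalg.inv(p["mtx"])@[*u,1];print(n,(C-d*C[2]/d[2]).round(3))
E
```

```text
[ 0.57736509 -0.08733481 -0.19997813  0.75815349] [-0.3   0.75  0.39  0.42 -0.19 -1.11  0.08  0.13]
plunger [[0.5723 0.0637 0.127 ]]
bar [[ 0.4451 -0.0605  0.126 ]]
hinge [[ 0.6558 -0.1032  0.126 ]]
bottle [0.529 0.372 0.   ]
dappen [0.434 0.366 0.   ]
cast [0.372 0.421 0.   ]
burs [ 0.371 -0.285  0.   ]
clip [ 0.478 -0.358  0.   ]
```

View pics/c.png

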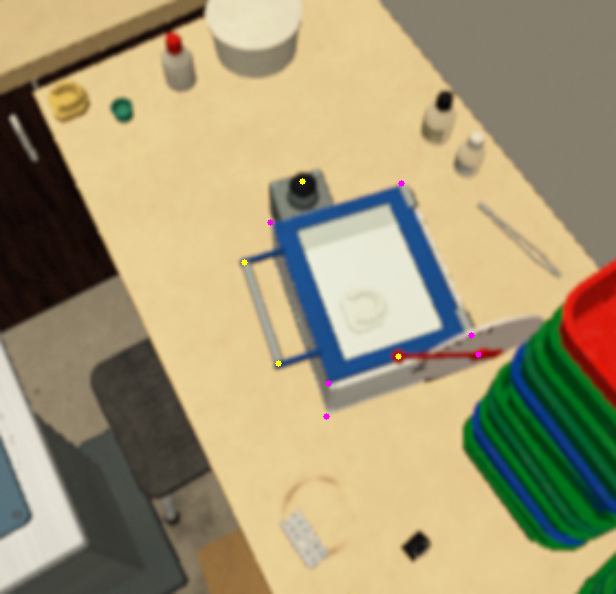

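The fit agrees with the picture to about 1 px, with pointer ≈ 0.76 rad. I'll move round in front of the pans to a viewing pose, yawed for the bar.

apply_moves(commands=[[[1, 30, -20, -55, 0, 0, -0.05], [1, 65, -45, -105, 0, 0, -0.15], [1, 100, -75, -145, 0, 0, -0.3], [1, 140, -105, -165, 0, 0, -0.4], [1, 171, -130, -165, 0, 0, -0.5], [1, 205, -180, -175, 0, 0, -0.6], [1, 245, -230, -185, 0, 0, -0.7], [1, 280, -280, -185, 0, 0, -0.8], [1, 317, -337, -185, 0, 0, -0.934], [1, 317, -337, -185, 0, 0, -0.934]]], newtons=20)

```text
clock: 2.25
tool_pos: [0.4197, -0.145, 0.3997]
orientation: [-3.14, -0.001, 1.38]
force: [-1.1, -1.7, -0.7]
finger_gap: 0.0006
grasp_force: 0.0
```

```bash
python3 - <<'E'
from h import *
ims=[]
for n in("wrist","side"):
    p=imaging.snapshot(n);np.savez(f"{n}1.npz",**p);ims.append(p["color"][:,:,::-1])
    print(n,np.round(p["mtx"],1).tolist(),p["rvec"],p["tvec"])
cv2.imwrite("pics/d.png",cv2.resize(ims[0],(800,500)))
cv2.imwrite("pics/e.png",cv2.resize(ims[1][130:330,230:480],None,fx=3,fy=3,interpolation=cv2.INTER_CUBIC))
E
```

```text
wrist [[309.7, 0.0, 322.7], [0.0, 309.7, 202.1], [0.0, 0.0, 1.0]] [-2.86563801  0.27473454  0.04096044] [-0.43868282 -0.14482219  0.55067823]
side [[412.1, 0.0, 323.8], [0.0, 412.1, 201.7], [0.0, 0.0, 1.0]] [ 2.09307229 -0.49815505  0.30462424] [-0.45569901  0.21777217  1.28647752]
```

View pics/d.png

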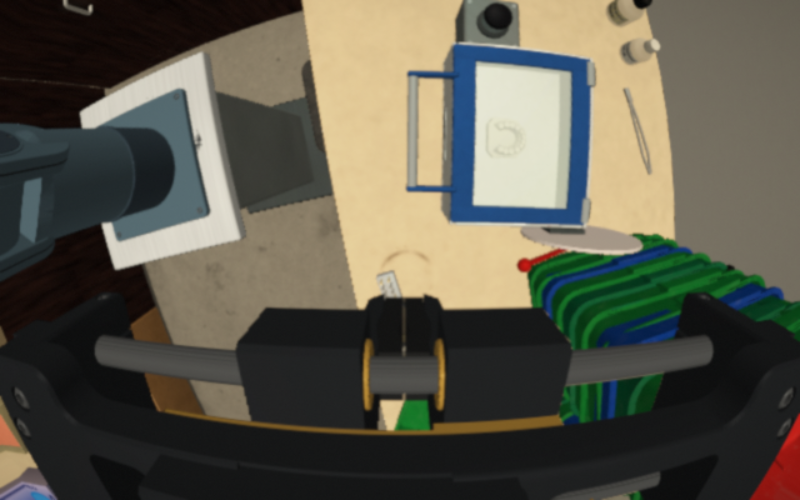

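View pics/e.png

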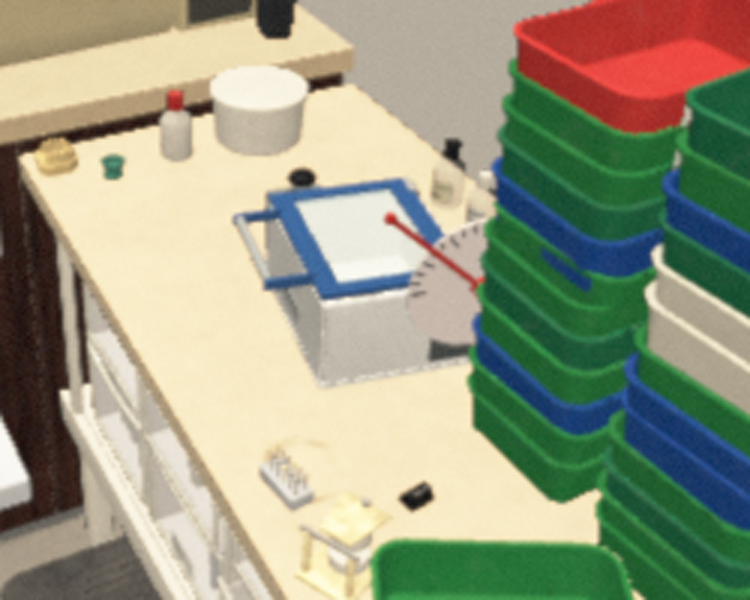

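Both views are clear. In the wrist picture the bar ends are at (413,74) and (412,190), the plunger at (496,18) and the tip at (525,265). In the side crop the bar ends are at (240,217) and (268,284), the plunger at (302,175) and the tip at (390,219). I'll do one joint fit over all three cameras.

```bash
cat >> h.py <<'E'
def projw(p,X): return cv2.fisheye.projectPoints(np.float64(X).reshape(-1,1,3),p["rvec"],p["tvec"],p["mtx"],np.zeros(4))[0].reshape(-1,2)
E
python3 - <<'E'
from h import *
from scipy.optimize import least_squares
S,W,D=[np.load(f) for f in("scene0.npz","wrist1.npz","side1.npz")]
A=lambda s,o,*a:np.array(a)/s+o
oS=A(2.2,(190,100),(303,180),(244,262),(279,366),(398,356))
oW=A(1.25,0,(496,17),(413,76),(412,188),(525,265))
oD=A(3,(230,130),(302,175),(240,217),(267,283),(390,219))
def model(v):
    a=v[3]
    return Tb(v,[[-.035,.147,.127],[-.135,.064,.126],[-.135,-.064,.126],[.08-.15*np.cos(a),-.125,.126+.15*np.sin(a)]])
f=lambda v:np.r_[proj(S,model(v))-oS,projw(W,model(v))-oW,proj(D,model(v))-oD].ravel()
r=least_squares(f,np.load("box.npy"),loss="soft_l1");v=r.x;np.save("box.npy",v)
print(v,f(v).round(1).reshape(3,-1))
print(np.sqrt(np.diag(np.linalg.inv(r.jac.T@r.jac))))
for n,P in dict(plunger=[-.035,.147,.127],bar=[-.135,0,.126],hinge=[.08,0,.126]).items(): print(n,Tb(v,P).round(4))
print("tip",model(v)[3])
E
```

```text
[ 0.5777794  -0.08689953 -0.19487792  0.75375971] [[-0.5  0.7  0.5  0.7  0.  -1.3  0.2 -0. ]
 [ 1.8 -2.4 -0.6  0.6 -0.3 -0.2 -0.5  0.3]
 [-0.  -1.  -0.2  0.8  1.   0.   0.5 -0.4]]
[0.00085641 0.00092678 0.00769922 0.01207299]
plunger [[0.5719 0.0641 0.127 ]]
bar [[ 0.4453 -0.0608  0.126 ]]
hinge [[ 0.6563 -0.1024  0.126 ]]
tip [ 0.52476131 -0.2038464   0.22865773]
```

apply_moves(commands=[[[1, 50, 25, 20, 0, 0, 0], [1, 100, 48, 45, 0, 0, 0], [1, 150, 70, 70, 0, 0, 0], [1, 195, 92, 110, 0, 0, 0], [1, 234, 110, 150, 0, 0, 0], [1, 234, 110, 200, 0, 0, 0], [1, 234, 110, 225, 0, 0, 0], [1, 234, 110, 225, 0, 0, 0]]])

```text
clock: 3.35
tool_pos: [0.5724, 0.0554, 0.1727]
orientation: [-3.136, 0.003, 1.368]
force: [-0.0, -0.3, 1.4]
finger_gap: 0.0004
grasp_force: 0.0
```

apply_moves(commands=[[[1, 9, -2, 10, 0, 0, 0], [1, 9, -2, 25, 0, 0, 0], [1, 9, -2, 36, 0, 0, 0], [1, 9, -2, 40, 0, 0, 0], [1, 9, -2, 43, 0, 0, 0], [1, 9, -2, 43, 0, 0, 0]]])

```text
clock: 4.1
tool_pos: [0.5738, 0.0671, 0.1329]
orientation: [3.141, -0.0, 1.371]
force: [-0.4, 0.6, -0.4]
finger_gap: 0.0006
grasp_force: 0.0
```

apply_moves(commands=[[[1, 0, 0, 2, 0, 0, 0], [1, 0, 0, 4, 0, 0, 0], [1, 0, 0, 4, 0, 0, 0]]])

```text
clock: 4.47
tool_pos: [0.5736, 0.0672, 0.1287]
orientation: [-3.141, 0.0, 1.371]
force: [0.2, -0.7, -0.4]
finger_gap: 0.0007
grasp_force: 0.0
```

```bash
python3 - <<'E'
from h import *
p=imaging.snapshot("side");print(robot.read_state()["force"],robot.read_state()["tool_pos"])
w=imaging.snapshot("wrist")
a=cv2.resize(p["color"][150:250,260:420,::-1],(800,500),interpolation=cv2.INTER_CUBIC)
cv2.imwrite("pics/f.png",np.hstack([a[:,:400],cv2.resize(w["color"][:,:,::-1],(800,500))[:,200:600]]))
E
```

```text
[ 0.09064659 -0.52982388 -0.56946235] [0.57367923 0.06718524 0.12875509]
```

View pics/f.png

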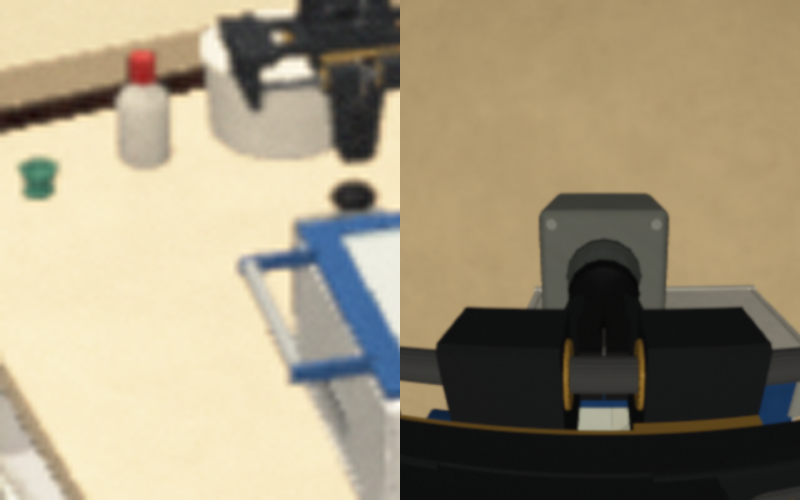

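The side view (left half) shows the fingertips at crop (355,160), still above the plunger head at (353,188). I'll check that against projections.

```bash
python3 - <<'E'
from h import *
D=np.load("side1.npz");s=robot.read_state();t=np.array(s["tool_pos"])
off=np.array([260,150])
for n,P in dict(tcp=t,tip=t-[0,0,.014],tip_up=t+[0,0,.006],plug=[.5719,.0641,.127],plug_dn=[.5719,.0641,.115]).items(): print(n,((proj(D,[P])[0]-off)*5).round(1))
print(s["orientation"],s["q"],s["ft_torque"])
E
```

```text
tcp [353.5 181.9]
tip [352.9 198.5]
tip_up [353.8 174.8]
plug [353.2 186.6]
plug_dn [352.7 200.8]
[3.14159057e+00 2.28872662e-05 1.37081735e+00] [ 0.17381227  0.57454409 -0.49671224  1.78198116  0.34502178  0.87223598
 -0.68032739] [ 0.01154555 -0.06494558  0.00754519]
```

```bash
python3 - <<'E'
from h import *
W1=np.load("wrist1.npz");w=imaging.snapshot("wrist");p=imaging.snapshot("side")
s=robot.read_state();t=np.array(s["tool_pos"])
for q,tt in((W1,np.array([.4197,-.145,.3997])),(w,t)):
    Rm=cv2.Rodrigues(q["rvec"])[0];print("cam-tcp",(-Rm.T@q["tvec"]-tt).round(4))
sc=lambda u:(u*1.25-[200-400,0]).round(0)
th=np.linspace(0,2*np.pi,9)[:-1]
for z in(.127,.115):
    P=np.c_[.5719+.018*np.cos(th),.0641+.018*np.sin(th),0*th+z];print(z,sc(projw(w,P)).tolist())
B=np.load("box.npy");print("block",sc(projw(w,Tb(B,[[-.035+i*.037,.147+j*.037,.088] for i,j in((1,1),(-1,1),(1,-1),(-1,-1))]))).tolist())
print("tip",sc(projw(w,[t-[0,0,.014]])).tolist(), projw(W1,[[.4197,-.145,.3857]])*1.25)
print([ (n,abs(w["color"].astype(int)).mean().round(1)) for n in("w",)])
E
```

```text
cam-tcp [0.0134 0.065  0.1683]
cam-tcp [0.0137 0.065  0.1682]
0.127 [[638.0, 294.0], [622.0, 271.0], [592.0, 266.0], [568.0, 281.0], [564.0, 308.0], [580.0, 329.0], [608.0, 334.0], [631.0, 320.0]]
0.115 [[636.0, 285.0], [621.0, 264.0], [593.0, 258.0], [570.0, 273.0], [566.0, 299.0], [581.0, 319.0], [608.0, 324.0], [630.0, 310.0]]
block [[668.0, 211.0], [533.0, 211.0], [662.0, 332.0], [541.0, 333.0]]
tip [[603.0, 286.0]] [[402.89981881 285.50611925]]
[('w', np.float64(85.0))]
```

Force and the side view agree there is no contact yet, and the wrist view confirms I'm centred. I'll keep going down in small steps and watch the force.

apply_moves(commands=[[[1, -3, 0, 3, 0, 0, 0], [1, -3, 0, 6, 0, 0, 0], [1, -3, 0, 6, 0, 0, 0]]])

```text
clock: 5.05
tool_pos: [0.5729, 0.0642, 0.1225]
orientation: [-3.141, 0.0, 1.371]
force: [0.2, 0.6, -0.4]
finger_gap: 0.0003
grasp_force: 0.0
```

apply_moves(commands=[[[1, 0, 0, 4, 0, 0, 0], [1, 0, 0, 8, 0, 0, 0], [1, 0, 0, 8, 0, 0, 0]]])

```text
clock: 5.42
tool_pos: [0.5728, 0.0642, 0.1143]
orientation: [-3.141, 0.0, 1.371]
force: [-1.2, 0.3, 0.0]
finger_gap: 0.0002
grasp_force: 0.0
```

```bash
python3 - <<'E'
from h import *
p=imaging.snapshot("side");w=imaging.snapshot("wrist");c=imaging.snapshot("scene")
s=robot.read_state();print(s["force"],s["tool_pos"])
B=lambda i,y,x,h,W:cv2.resize(i["color"][y:y+h,x:x+W,::-1],(400,500),interpolation=cv2.INTER_CUBIC)
cv2.imwrite("pics/g.png",np.hstack([B(p,150,290,100,80),B(w,100,240,200,160)]))
for n,q in(("side",p),("scene",c)):
    for r in models.regions_of(q,"plunger_top")[:2]: print(n,r["conf"],r["bbox"])
E
```

```text
[0.00178063 0.14446933 0.17032624] [0.57320163 0.06431638 0.11483288]
scene 0.44 [321.3, 182.1, 10.8, 7.0]
```

View pics/g.png

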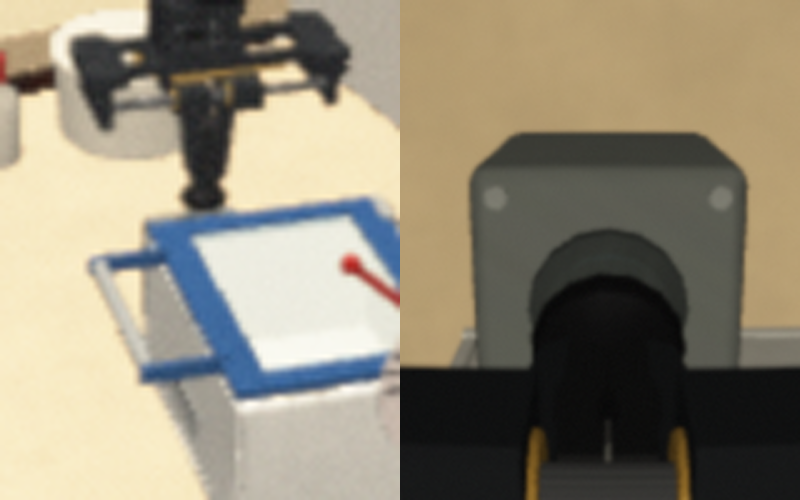

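The side view now shows the tip just reaching the head. I'll continue down.

apply_moves(commands=[[[1, 0, 0, 3, 0, 0, 0], [1, 0, 0, 6, 0, 0, 0], [1, 0, 0, 6, 0, 0, 0]]])

```text
clock: 6.05
tool_pos: [0.5729, 0.0642, 0.1084]
orientation: [-3.141, 0.0, 1.371]
force: [0.2, 0.8, -0.1]
finger_gap: 0.0006
grasp_force: 0.0
```

apply_moves(commands=[[[1, 0, 0, 3, 0, 0, 0], [1, 0, 0, 6, 0, 0, 0], [1, 0, 0, 6, 0, 0, 0]]])

```text
clock: 6.42
tool_pos: [0.5733, 0.0643, 0.1028]
orientation: [3.141, 0.0, 1.371]
force: [-0.8, 0.1, 3.5]
finger_gap: 0.0007
grasp_force: 1.4
```

apply_moves(commands=[[[1, 0, 0, 4, 0, 0, 0], [1, 0, 0, 8, 0, 0, 0], [1, 0, 0, 10, 0, 0, 0], [1, 0, 0, 10, 0, 0, 0]]])

```text
clock: 6.92
tool_pos: [0.5734, 0.0643, 0.093]
orientation: [3.141, -0.0, 1.371]
force: [-1.6, -1.0, 7.0]
finger_gap: 0.0007
grasp_force: 3.4
```

apply_moves(commands=[[[1, 0, 0, 1, 0, 0, 0], [1, 0, 0, 2, 0, 0, 0], [1, 0, 0, 3, 0, 0, 0], [1, 0, 0, 3, 0, 0, 0], [1, 0, 0, 3, 0, 0, 0]]])

```text
clock: 7.55
tool_pos: [0.5736, 0.0644, 0.0923]
orientation: [3.14, 0.001, 1.371]
force: [-9.2, -2.4, 26.8]
finger_gap: 0.0007
grasp_force: 13.6
```

The stop is reached: force jumped to 27 N with no further travel. That puts the fingertips about 22 mm above the reported TCP z. Now I'll lift off, move over the bar and open to about 40 mm.

apply_moves(commands=[[[1, 0, 0, -10, 0, 0, 0], [1, 0, 0, -45, 0, 0, 0], [1, 0, 0, -80, 0, 0, 0], [0.1, -40, -25, -90, 0, 0, 0], [0.1, -85, -55, -90, 0, 0, 0], [0.1, -125, -85, -90, 0, 0, 0], [0.1, -148, -100, -90, 0, 0, 0], [0.1, -148, -100, -70, 0, 0, 0], [0.1, -148, -100, -70, 0, 0, 0]]])

```text
clock: 8.68
tool_pos: [0.4445, -0.0611, 0.1588]
orientation: [-3.139, 0.0, 1.371]
force: [-0.1, 0.3, -0.3]
finger_gap: 0.0397
grasp_force: 0.0
```

```bash
python3 - <<'E'
from h import *
p=imaging.snapshot("side");w=imaging.snapshot("wrist")
s=robot.read_state();print(s["force"],s["tool_pos"],s["finger_gap"])
B=lambda i,y,x,h,W:cv2.resize(i["color"][y:y+h,x:x+W,::-1],(400,500),interpolation=cv2.INTER_CUBIC)
cv2.imwrite("pics/i.png",np.hstack([B(p,140,280,125,100),B(w,150,240,200,160)]))
E
```

```text
[ 0.13257494  0.19080031 -0.49085388] [ 0.445958   -0.06049001  0.15991261] 0.039216039362864406
```

View pics/i.png

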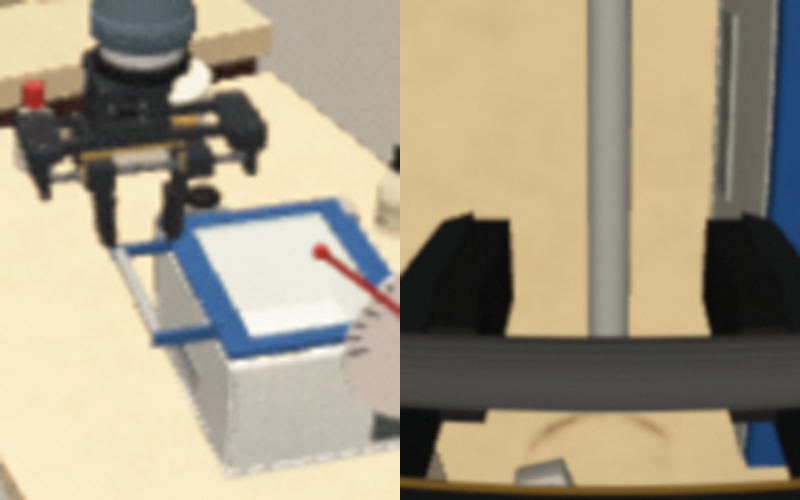

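The wrist view shows the bar centred between the half-open fingers, and the frame clears the rear finger. I'll descend and close.

apply_moves(commands=[[[0.1, 0, 0, 30, 0, 0, 0], [0.1, 0, 0, 50, 0, 0, 0], [0.1, 0, 0, 64, 0, 0, 0], [0.1, 0, 0, 74, 0, 0, 0], [0.1, 0, 0, 74, 0, 0, 0], [1, 0, 0, 74, 0, 0, 0], [1, 0, 0, 74, 0, 0, 0], [1, 0, 0, 74, 0, 0, 0], [1, 0, 0, 74, 0, 0, 0]]], newtons=25)

```text
clock: 9.9
tool_pos: [0.4456, -0.061, 0.086]
orientation: [-3.142, 0.0, 1.371]
force: [-1.0, -0.1, 3.5]
finger_gap: 0.0107
grasp_force: 25.0
```

```bash
python3 - <<'E'
from h import *
B=np.load("box.npy");s=robot.read_state();t=np.array(s["tool_pos"]);print(t,s["force"],s["orientation"])
Rt=R.from_euler("xyz",s["orientation"]).as_matrix()
b0=Tb(B,[-.135,0,.126])[0]
for a in(.1,.2,.35,.5,.65,.754):
    b=Tb(B,[.08-.215*np.cos(a),0,.126+.215*np.sin(a)])[0];print(a,((b-b0)@Rt*1000).round(0))
E
```

```text
[ 0.44564835 -0.06096313  0.0860357 ] [-1.03832287 -0.05241838  3.47901392] [-3.14152911e+00  2.17081245e-04  1.37069775e+00]
0.1 [  0.   1. -21.]
0.2 [  0.   4. -43.]
0.35 [  0.  13. -74.]
0.5 [   0.   26. -103.]
0.65 [   0.   44. -130.]
0.754 [   0.   58. -147.]
```

Gripped with a 10.7 mm gap at 25 N. I'll swing the lid up along the arc.

apply_moves(commands=[[[1, 0, 0, -11, 0, 0, 0], [1, 0, 1, -21, 0, 0, 0], [1, 0, 2, -32, 0, 0, 0], [1, 0, 4, -43, 0, 0, 0], [1, 0, 8, -58, 0, 0, 0], [1, 0, 13, -74, 0, 0, 0], [1, 0, 13, -74, 0, 0, 0]]])

```text
clock: 10.78
tool_pos: [0.4594, -0.0638, 0.161]
orientation: [3.139, 0.0, 1.37]
force: [4.2, -2.4, -3.9]
finger_gap: 0.0106
grasp_force: 25.1
```

apply_moves(commands=[[[1, 0, 6, -15, 0, 0, 0], [1, 0, 13, -29, 0, 0, 0], [1, 0, 22, -43, 0, 0, 0], [1, 0, 31, -56, 0, 0, 0], [1, 0, 38, -65, 0, 0, 0], [1, 0, 45, -73, 0, 0, 0], [1, 0, 45, -73, 0, 0, 0]]])

```text
clock: 11.65
tool_pos: [0.5054, -0.0731, 0.2322]
orientation: [3.136, -0.001, 1.37]
force: [16.2, -2.7, -17.4]
finger_gap: 0.0105
grasp_force: 26.1
```

```bash
python3 - <<'E'
from h import *
p=imaging.snapshot("side");c=imaging.snapshot("scene");np.savez("side2.npz",**p);np.savez("scene2.npz",**c)
s=robot.read_state();print(s["force"],s["tool_pos"],s["finger_gap"],s["grasp_force"])
B=lambda i,y,x,h,W:cv2.resize(i["color"][y:y+h,x:x+W,::-1],(400,400),interpolation=cv2.INTER_CUBIC)
cv2.imwrite("pics/j.png",np.hstack([B(p,140,300,100,100),B(c,160,290,140,140)]))
E
```

```text
[ 15.31370948  -3.00018296 -17.94651548] [ 0.50493288 -0.072983    0.23176672] 0.010084297851919836 26.106688678264618
```

View pics/j.png

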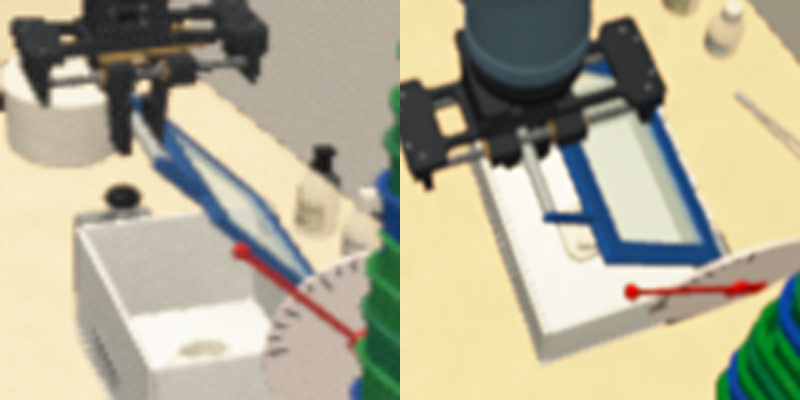

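The lid is raised next to the pointer. The scene crop shows the ear end at (550,216) and the frame corner at (612,262); the tip at (630,292) has not moved. I'll check the lid angle from those points.

```bash
python3 - <<'E'
from h import *
B=np.load("box.npy");S=np.load("scene2.npz");D=np.load("side2.npz")
for a in(.65,.7,.754,.8,.85):
    L=lambda r,y:Tb(B,[.08-r*np.cos(a),y,.126+r*np.sin(a)])
    print(a,[((proj(S,L(*k))[0]-[290,160])/.35+[400,0]).round(0).tolist() for k in((.215,-.066),(.17,-.104))],[((proj(D,L(*k))[0]-[300,140])*4).round(0).tolist() for k in((.215,-.066),(.17,-.104))])
E
```

```text
0.65 [[530.0, 233.0], [590.0, 276.0]] [[140.0, 190.0], [200.0, 240.0]]
0.7 [[538.0, 227.0], [597.0, 271.0]] [[149.0, 179.0], [207.0, 232.0]]
0.754 [[549.0, 219.0], [605.0, 266.0]] [[159.0, 168.0], [215.0, 223.0]]
0.8 [[558.0, 213.0], [613.0, 261.0]] [[168.0, 158.0], [223.0, 215.0]]
0.85 [[569.0, 206.0], [621.0, 256.0]] [[179.0, 148.0], [231.0, 208.0]]
```

apply_moves(commands=[[[1, 0, 1, 1, 0, 0, 0], [1, 0, 1, 1, 0, 0, 0], [1, 0, 1, 1, 0, 0, 0]]])

```text
clock: 12.12
tool_pos: [0.5039, -0.0728, 0.2307]
orientation: [3.141, -0.0, 1.371]
force: [6.3, -1.5, -9.4]
finger_gap: 0.0097
grasp_force: 25.5
```

apply_moves(commands=[[[1, 0, 0, 0, 0, 0, 0], [1, 0, 0, 0, 0, 0, 0], [1, 0, 0, 0, 0, 0, 0], [1, 0, 0, 0, 0, 0, 0], [1, 0, 0, 0, 0, 0, 0], [1, 0, 0, 0, 0, 0, 0], [1, 0, 0, 0, 0, 0, 0], [1, 0, 0, 0, 0, 0, 0]]], newtons=35)

```text
clock: 13.12
tool_pos: [0.5039, -0.0728, 0.2307]
orientation: [3.141, -0.0, 1.371]
force: [7.4, -1.3, -10.9]
finger_gap: 0.0097
grasp_force: 35.4
```

```bash
python3 - <<'E'
from h import *
p=imaging.snapshot("side");c=imaging.snapshot("scene")
s=robot.read_state();print(s["force"],s["tool_pos"],s["finger_gap"],s["grasp_force"])
B=lambda i,y,x,h,W:cv2.resize(i["color"][y:y+h,x:x+W,::-1],(400,400),interpolation=cv2.INTER_CUBIC)
cv2.imwrite("pics/k.png",np.hstack([B(p,140,300,100,100),B(c,160,290,140,140)]))
E
```

```text
[  7.08511618  -1.23289147 -10.75043589] [ 0.5038975  -0.07280807  0.23074359] 0.010191004620322443 35.36916375160217
```

View pics/k.png

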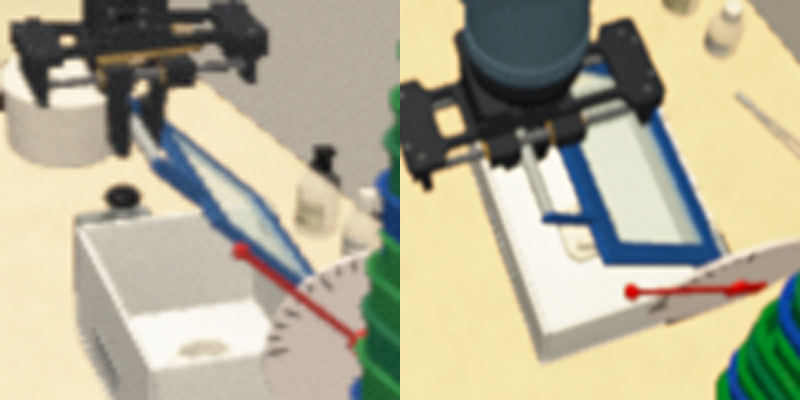

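The picture shows the lid still, at about 0.76 rad (ear at 547,217; corner at 608,263). The pointer tip is unmoved at (630,292), the plunger is up, and the grip is steady. Handing in.

```bash
python3 -c "
from station import robot
print(robot.finish_job())"
```

```text
the job is handed in; nothing more can be done
None
```

I pressed the plunger to its stop with the lid shut and let it spring back, then swung the lid to about 0.76 rad (pointer measured at about 0.75). I handed in at about 13 s, still holding the bar with the pointer unmoved; no verdict came back.

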